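# Set and lock the pressure dial of a proofing press

## Robot

A 7-joint arm with a two-finger parallel gripper is mounted at the origin on the work surface. World frame = base frame: x ahead of the robot, y to its left, z up, the work surface at z = 0. Lengths are in m, angles in rad, forces in N, time in s.
With the tool pointing down it reaches from about 0.4 to 0.85 m from the base axis. Payload 6.9 kg.
Tool frame: the origin (TCP) lies between the finger pads; the fingertips stand 8 mm ahead of it and the grasp point (between the pads) lies 11 mm behind it; x points along the fingers, z is the direction in which the jaws open and shut, and the axes are right-handed (so a half turn about x gives the same grasp; the last joint's range is limited). The gripper opens to 85 mm and grips with 20 to 120 N. Pads are 22 mm wide; open, the fingers measure 114 mm over their backs; the gripper's body (76 mm by 85 mm) begins 54 mm behind the grasp point. The pads swing forward as they close: fully open they stand 13 mm farther back than shut.
Start: joints at [1.317, 0.507, -0.238, 1.5, 0.126, 1.149, -0.155], TCP at [0.22, -0.585, 0.239] pointing down, gripper open.
Joint ranges: [-3.08, 3.08], [-0.24, 2.05], [-1.43, 1.35], [0, 2.5], [-1.52, 4.66], [0.17, 1.96], [-2.89, 2.89]. Speed limits (rad/s): [2.39, 2.39, 3.14, 3.14, 3.14, 3.14, 3.14].

## Interface

Orientations are given as a unit quaternion [w, x, y, z].
In Python, from workcell import ctrl gives the robot as it stands. The module is installed in compiled form; this text tells all that it offers.
- The arm moves only by the tool move_arm, never from a script. Its argument "targets" is a list of rows, each a list of 5 numbers: the opening, from 0 (shut) to 1 (fully open), then the shift along the world's x, y, z in m, then the turn about the world's z in rad. In form: [[jaw, x, y, z, yaw], ...]. A call has 1 to 12 rows; each row is the pose to reach, as a shift and turn from the pose commanded when the call began; what a row does not reach only later rows make up. A row lasts 1/12 s, in which the tool goes at most 41.7 mm and 7.16 degrees, less where a joint would pass 70% of its speed; a pose out of reach is approached as far as the arm can. A call with a gripper value outside its range is refused whole. The fingers move at their own pace and stop on an object; the grip force is fixed at half the most. Time passes only in rows, so rows that repeat a pose let the fingers close. It gives the time, the measured TCP pose, the force and the opening at its end, in the units of the state.
- ctrl.observe(): the state, without advancing time (a new reading comes with each control period).
- ctrl.capture(name): name is "side" or "top" or "wrist"; returns a dict with "pixels" (384x512x3 uint8, blue, green, red), "depth" (384x512 float32, m along the optical axis (not along the pixel's ray), 0 where there is no reading), "camera_matrix" (3x3 intrinsics, pixels), "view" (4x4, takes a point from world to camera coordinates). Camera axes: x right, y up, looking along -z (the intrinsics and any distortion apply to the point x, -y, -z); pixel columns grow to the right and rows downward; lengths in m; the calibration is good to about 2 mm. The wrist camera is an equidistant fisheye: a pixel r from the principal point sees the ray r / f radians off the axis. A picture is of the moment at which its call begins.
- ctrl.finish_job(): hands the job in, once; it reports no verdict.
The state is a dict: "time_s": time; "q": joint angles; "qvel": joint speeds; "joint_torque": joint torques, N m; "ee_pos": TCP position; "tcp_rot": TCP orientation; "contact_force": force on the tool from outside, world axes, zero at the start; "ft_torque": the same for the moment, N m; "width": finger opening in m.
Only numpy, scipy, OpenCV 4.12 (cv2) and the standard library are available. Lean on these libraries where they do the work, as an engineer would, in place of code of your own. Each camera call takes 0.05 s, during which the arm holds its last target.

## Task

The roller pressure of the small proofing press is set too low: with a fingertip pressed on the round knurled dial on top, turn it clockwise (seen from above), by friction, one or more clicks, until it clicks to rest with its white line pointing at the white bar on the bridge. Then press the steel plunger beside the dial fully down with a fingertip to lock the setting. Do not grasp, lift or shift any of the loose things on or around the press.

Things in the scene. Friction and masses are not known exactly. Their poses are not given: they have to be found in the camera images.
- press: grey tabletop proofing press, fixed to the table, 360 mm (x) by 340 mm (y), with a level bridge 140 mm (x) by 340 mm (y) whose top is 150 mm above the table; origin: centre of its underside, right below the dial's axis. A white index bar (18 x 6 mm, flat) lies on the bridge on the -x side of the dial, white dots 30 degrees apart mark the other detents. A three-armed hand wheel with black balls stands off the +y side, reaching y = 215 mm and 150 mm high
- dial_top (a point): centre of the flat top face of the black knurled rubber dial (grippy: friction about 1), on its upright turning axis, 174 mm above the table; the dial is 90 mm across and 22 mm thick, with an inlaid white line on its top that runs from near the centre to the rim. It is held on its shaft: it can only turn and does not sink when pressed. The point's axes turn with the dial, z is up
- dial (a joint): angle of the dial in rad, growing clockwise seen from above; 0 where the white line meets the white index bar. Detents every 0.524 rad (30 degrees); it starts below 0, one or two clicks short of it (rarely hanging between two). About 0.08 N m is needed to turn it over from one detent to the next; let go within a quarter rad of a detent it springs into it. It turns on past the index bar if pushed further (stops at -1.9 and 1.9), and can be turned back
- lock_top (a point): centre of the top of the steel lock plunger, a mushroom button 32 mm across in a dark collar 46 mm across, on the bridge 105 mm to the press's +y side of the dial's axis; its top stands 170 mm above the table when up, 161 mm when down; the point moves with it
- lock (a joint): how far the plunger is pressed down, in m: 0 up (start), 0.009 fully down; takes about 3 to 4 N, and stays where it is left
- ink_tin: closed ink tin, 48 mm across, 32 mm tall, standing loose on the press's bridge on the -y side of the dial; origin: centre of its underside
- print_block: flat wooden printing block 70 x 100 x 24 mm, lying loose on the press's bed beyond the bridge; origin: centre of its underside
- brayer: hand ink roller about 145 mm long with rubber roll and wooden handle, lying loose on the press's bed on the near side of the bridge; origin: underside, near its middle
- ink_bottle: white plastic bottle, 60 mm across, 150 mm tall, on the table; origin: centre of its underside
- jar: amber glass jar with steel lid, 72 mm across, 90 mm tall, on the table; origin: centre of its underside
- spool: empty wooden spool, 52 mm across, 59 mm tall, on the table; origin: centre of its underside
- mug: blue ceramic mug, 80 mm across, 90 mm tall, on the table; origin: centre of its underside

How it is judged:
By the outcome, as a careful person would: the job done as asked, in the order asked, and still so for the second after the job is handed in, with the robot touching nothing.
It also fails if it takes over 48 s, if anything falls off the work surface, if the arm or the gripper's body presses on something with over 40 N, if the wrist force passes 120 N, or if a joint passes its speed limit or range.

## Working session

There is one attempt and no reset: what is moved stays moved. The work goes in short steps, Python scripts to look and compute and a tool call to move; the robot and the scene stay as the last step left them, time stands still between calls to the robot, and variables do not carry over. Pictures are saved under pics/ and viewed, and the job is handed in when it is done.

Besides the shell and the picture viewer there is one more tool, called after "Request:" in YAML: its name, and indented under it one key for each argument. move_arm: Moves the arm, as the interface text tells. Its arguments: {"type":"object","properties":{"targets":{"type":"array","items":{"type":"array","items":{"type":"number"}}}},"required":["targets"]}

```bash
mkdir -p pics; cat > h.py <<'E'
from workcell import ctrl
import numpy as np, cv2
def w(c,u,v,d=None):
    K=c["camera_matrix"]; 
    if d is None: d=c["depth"][int(v),int(u)]
    x=(u-K[0,2])/K[0,0]*d; y=(v-K[1,2])/K[1,1]*d
    return (np.linalg.inv(c["view"])@np.array([x,-y,-d,1]))[:3]
def wz(c,u,v,z):
    a=w(c,u,v,0.5);b=w(c,u,v,1.0)
    t=(z-a[2])/(b[2]-a[2]); return a+t*(b-a)
def pix(c,p):
    q=c["view"]@np.append(p,1); K=c["camera_matrix"]
    return K[0,0]*q[0]/-q[2]+K[0,2], K[1,1]*(-q[1])/-q[2]+K[1,2]
E
python3 - <<'E'
from h import *
import pickle
for n in("top","side"):
    c=ctrl.capture(n); cv2.imwrite(f"pics/{n}0.png",cv2.resize(c["pixels"],(800,600),interpolation=cv2.INTER_CUBIC)); pickle.dump(c,open(n+"0.pkl","wb"))
    print(c["camera_matrix"],c["view"].round(3))
s=ctrl.observe(); print({k:np.round(v,3) for k,v in s.items()})
E
```

```text
[[398.09141221   0.         255.38421672]
 [  0.         398.09141221 195.98348919]
 [  0.           0.           1.        ]] [[-2.800e-02 -1.000e+00  1.000e-03  1.400e-02]
 [ 9.900e-01 -2.800e-02  1.400e-01 -5.640e-01]
 [-1.400e-01  5.000e-03  9.900e-01 -1.255e+00]
 [ 0.000e+00  0.000e+00  0.000e+00  1.000e+00]]
[[346.9555919    0.         252.28117457]
 [  0.         346.9555919  187.30878051]
 [  0.           0.           1.        ]] [[-0.705 -0.709 -0.018  0.388]
 [ 0.409 -0.428  0.806 -0.322]
 [-0.579  0.56   0.592 -0.938]
 [ 0.     0.     0.     1.   ]]
{'time_s': np.float64(0.1), 'q': array([ 1.316,  0.508, -0.238,  1.501,  0.126,  1.149, -0.155]), 'qvel': array([ 0.002, -0.003,  0.001, -0.002, -0.   , -0.   , -0.001]), 'joint_torque': array([-4.0000e-03, -6.2184e+01, -2.1950e+00, -2.5020e+01,  1.2000e-02,
        8.0000e-03, -0.0000e+00]), 'ee_pos': array([ 0.22 , -0.585,  0.239]), 'tcp_rot': array([ 0.581,  0.403,  0.582, -0.402]), 'contact_force': array([ 0.239, -0.462, -0.215]), 'ft_torque': array([0.01 , 0.024, 0.024]), 'width': np.float64(0.085)}
```

View pics/top0.png

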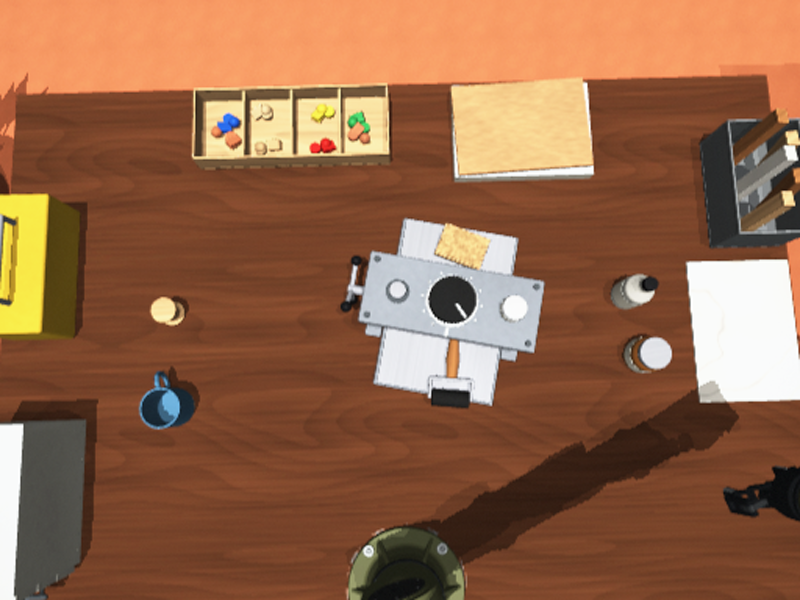

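View pics/side0.png

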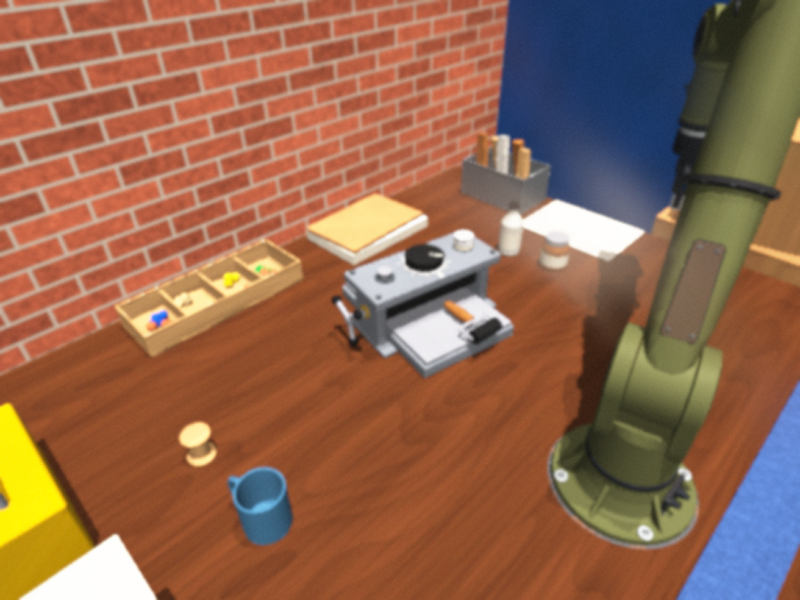

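The top view shows the dial at about (452,300), the plunger at (398,290), the tin at (515,307) and the white line pointing lower right. I'll zoom in next.

```bash
python3 - <<'E'
from h import *
import pickle
c=pickle.load(open("top0.pkl","rb"))
p=c["pixels"][130:270,210:370]
cv2.imwrite("pics/z0.png",cv2.resize(p,None,fx=4.5,fy=4.2 if 0 else 4.5,interpolation=cv2.INTER_CUBIC)[:600])
g=c["pixels"].max(axis=2).astype(int)
m=np.zeros_like(g,np.uint8); m[165:218,262:318]=(g[165:218,262:318]<60)
n,l,s,ce=cv2.connectedComponentsWithStats(m)
for i in range(1,n):
    if s[i,4]>80: print(s[i],ce[i])
i=1+np.argmax(s[1:,4]); cn,_=cv2.findContours((l==i).astype(np.uint8),0,2); (x,y),r=cv2.minEnclosingCircle(max(cn,key=len)); print(x,y,r,wz(c,x,y,.174),w(c,x,y), 2*r/398*1.07)
D=wz(c,x,y,.174)
wm=(l!=i)&(c["pixels"].min(axis=2)>130)
yy,xx=np.mgrid[:384,:512]; ins=(np.hypot(xx-x,yy-y)<r-3)&(c["pixels"].min(axis=2)>100)
P=np.array([wz(c,u,v,.174) for v,u in zip(*np.nonzero(ins))]); d=(P-D)[:,:2]; print(len(d)); mm=d.mean(0); print(mm,np.degrees(np.arctan2(mm[1],mm[0])))
# hough for plunger
for (u,v),z in [((254,186),.17),((330,197),.182)]:
    print(wz(c,u,v,z),w(c,u,v))
E
```

```text
[275 177  29  30 641] [288.63806552 191.06864275]
288.9660339355469 191.41262817382812 14.72860336303711 [ 0.55552284 -0.10013843  0.174     ] [ 0.5559121  -0.10037128  0.17141966] 0.07919399798215933
23
[-0.01683028 -0.01322385] -141.84265731397963
[0.57507799 0.00134729 0.17      ] [0.57534143 0.00134445 0.16842545]
[ 0.53462497 -0.21733234  0.182     ] [ 0.53456142 -0.21724019  0.18247572]
```

View pics/z0.png

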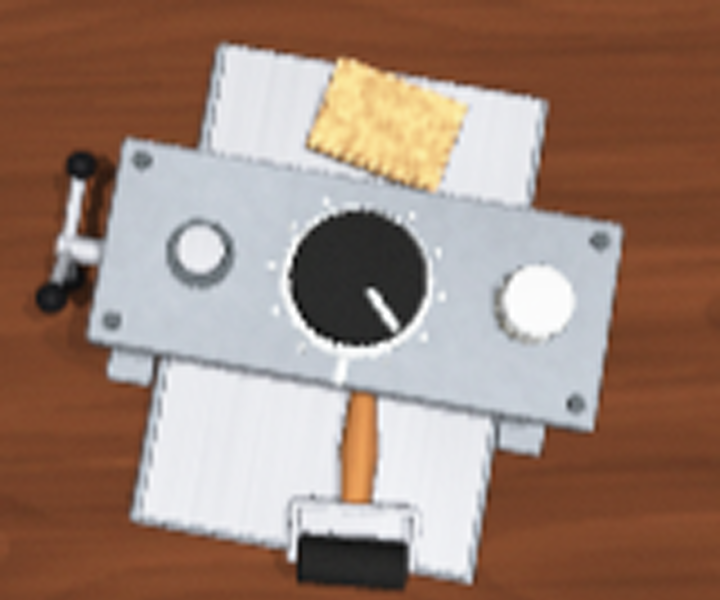

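Rough positions: dial (0.556,-0.100), plunger (0.575,0.001), which are 103 mm apart against the 105 mm given. The line is roughly 45° short of the bar, which is ambiguous. I'll move nearer and measure again with the wrist camera.

Request:
move_arm:
  targets:
    - [0,0.02,0.03,0.03,0]
    - [0,0.04,0.06,0.055,0]
    - [0,0.06,0.09,0.08,0]
    - [0,0.08,0.12,0.1,0]
    - [0,0.1,0.15,0.1,0]
    - [0,0.12,0.18,0.1,0]
    - [0,0.14,0.21,0.1,0]
    - [0,0.16,0.24,0.1,0]
    - [0,0.18,0.27,0.1,0]
    - [0,0.2,0.3,0.1,0]
    - [0,0.22,0.33,0.1,0]
    - [0,0.24,0.36,0.1,0]

```text
time_s: 1.1
ee_pos: [0.4605, -0.2233, 0.3392]
tcp_rot: [0.581, 0.402, 0.581, -0.403]
contact_force: [1.0, -0.2, 0.2]
width: 0.0001
```

```bash
python3 - <<'E'
from h import *
import pickle
for n in ("wrist","top"):
    c=ctrl.capture(n); pickle.dump(c,open(n+"1.pkl","wb")); cv2.imwrite(f"pics/{n}1.png",cv2.resize(c["pixels"],(800,600),interpolation=cv2.INTER_CUBIC))
    if n=="wrist": print(c["camera_matrix"],c["view"].round(3),np.linalg.inv(c["view"])[:3,3])
s=ctrl.observe(); print(s["time_s"],s["ee_pos"],s["tcp_rot"],s["q"].round(2),s["contact_force"])
E
```

```text
[[297.31863964   0.         254.64102639]
 [  0.         297.31863964 190.06432524]
 [  0.           0.           1.        ]] [[ 0.352 -0.936 -0.    -0.37 ]
 [ 0.89   0.334 -0.309 -0.263]
 [ 0.289  0.109  0.951 -0.583]
 [ 0.     0.     0.     1.   ]] [ 0.53289109 -0.19487409  0.47352365]
1.2 [ 0.46314292 -0.21837631  0.33933642] [ 0.58323491  0.40088711  0.5835345  -0.39826381] [ 0.7   0.27 -0.41  1.61  0.11  1.28 -0.93] [-0.39102847 -0.57336363 -0.30659589]
```

View pics/wrist1.png

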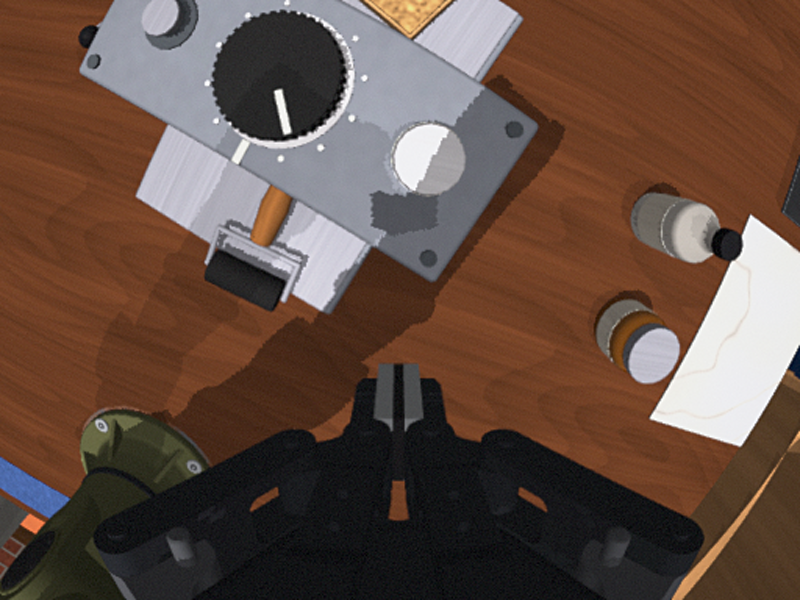

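```bash
cat >> h.py <<'E'
def fz(c,u,v,z):
    K=c["camera_matrix"]; x=u-K[0,2]; y=v-K[1,2]; r=np.hypot(x,y); th=r/K[0,0]
    d=np.array([x/r*np.sin(th),-y/r*np.sin(th),-np.cos(th)])
    V=np.linalg.inv(c["view"]); o=V[:3,3]; d=V[:3,:3]@d
    return o+d*(z-o[2])/d[2]
E
python3 - <<'E'
from h import *
import pickle
from scipy.optimize import least_squares
c=pickle.load(open("wrist1.pkl","rb")); s=512/800
f=lambda u,v,z:fz(c,u*s,v*s,z)
dots=np.array([f(u,v,.150) for u,v in [(280,158),(320,148),(352,121),(364,78),(355,38),(287,3),(219,45),(207,83),(216,120)]])[:,:2]
r=least_squares(lambda p:np.hypot(*(dots-p[:2]).T)-p[2],[.55,-.1,.05]); C=r.x[:2]; print("dots centre",r.x,r.fun.round(4))
da=np.degrees(np.arctan2(*(dots-C).T[::-1])); print("dots deg",da.round(1))
bar=f(241,151,.15)[:2]; print("bar",bar,np.degrees(np.arctan2(*(bar-C)[::-1])))
a,b=f(277,90,.174)[:2],f(287,134,.174)[:2]; print("line",a,b,[np.degrees(np.arctan2(*(q)[::-1])) for q in (b-a,b-C,a-C)],np.hypot(*(b-C)),np.hypot(*(a-C)))
pl=f(162,17,.17)[:2]; print("plunger",pl,np.hypot(*(pl-C)),np.degrees(np.arctan2(*(pl-C)[::-1])))
print("tin",f(430,157,.182))
E
```

```text
dots centre [ 0.55537688 -0.10141967  0.05711124] [-0.0004 -0.0002  0.0011 -0.0005 -0.     -0.0001 -0.      0.0005 -0.0003]
dots deg [-162.4 -132.5 -103.4  -71.7  -41.2   18.5   78.4  107.9  137.5]
bar [ 0.49746316 -0.089061  ] 167.95387646426983
line [ 0.54549424 -0.10711749] [ 0.51999555 -0.12348018] [np.float64(-147.31142666901573), np.float64(-148.05617359792927), np.float64(-150.03448231482847)] 0.04169536924413572 0.01140752174782648
plunger [ 0.57570566 -0.00209574] 0.10138295568737418 78.43293387182452
tin [ 0.53655409 -0.21473903  0.182     ]
```

The line is about 44° short of the bar (dots at -162° and -132°, line at -148°), so the dial is hanging between two detents. Next I'll place the fingertip above the far rim area of the dial.

Request:
move_arm:
  targets:
    - [0,0.025,0.025,0,0]
    - [0,0.05,0.05,0,0]
    - [0,0.075,0.075,0,0]
    - [0,0.1,0.1,0,0]
    - [0,0.127,0.124,-0.01,0]
    - [0,0.127,0.124,-0.04,0]
    - [0,0.127,0.124,-0.07,0]
    - [0,0.127,0.124,-0.1,0]
    - [0,0.127,0.124,-0.12,0]
    - [0,0.127,0.124,-0.137,0]
    - [0,0.127,0.124,-0.137,0]
    - [0,0.127,0.124,-0.137,0]

```text
time_s: 2.2
ee_pos: [0.5865, -0.1014, 0.2016]
tcp_rot: [0.581, 0.402, 0.582, -0.403]
contact_force: [0.8, -0.3, 0.4]
width: -0.0001
```

```bash
python3 - <<'E'
from h import *
c=ctrl.capture("wrist"); cv2.imwrite("pics/wrist2.png",cv2.resize(c["pixels"],(800,600),interpolation=cv2.INTER_CUBIC))
s=ctrl.observe(); print(s["time_s"],s["ee_pos"],s["tcp_rot"],s["q"].round(2),s["contact_force"])
E
```

```text
2.25 [ 0.58721303 -0.10125552  0.20278115] [ 0.58135233  0.40256812  0.58133964 -0.40250789] [ 0.4   0.51 -0.43  1.63  0.24  1.05 -1.31] [0.90999526 0.2184263  0.08654161]
```

View pics/wrist2.png

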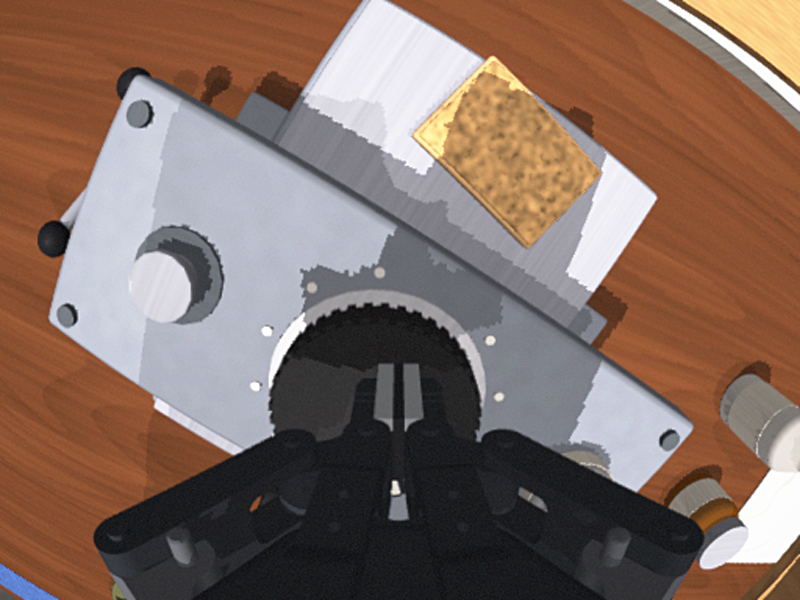

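The fingertips hover over the far part of the dial, inside the rim. Now descending gently.

Request:
move_arm:
  targets:
    - [0,0,0,-0.01,0]
    - [0,0,0,-0.016,0]
    - [0,0,0,-0.019,0]
    - [0,0,0,-0.021,0]
    - [0,0,0,-0.021,0]

```text
time_s: 2.67
ee_pos: [0.5868, -0.1011, 0.1821]
tcp_rot: [0.582, 0.402, 0.581, -0.403]
contact_force: [-3.2, -0.2, 6.5]
width: -0.0002
```

Contact at 6.5 N. I'll check the dial's angle from the other cameras before turning.

```bash
python3 - <<'E'
from h import *
a=ctrl.capture("top")["pixels"][140:240,240:340]; b=ctrl.capture("side")["pixels"][120:220,210:330]
a=cv2.resize(a,(390,390),interpolation=cv2.INTER_CUBIC); b=cv2.resize(b,(400,390),interpolation=cv2.INTER_CUBIC)
cv2.imwrite("pics/ts3.png",np.hstack([a,b]))
E
```

```text
(no output)
```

View pics/ts3.png

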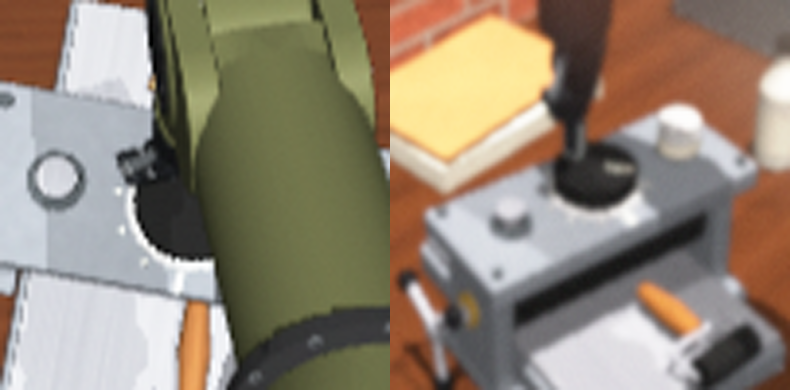

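```bash
cat > sl.py <<'E'
from h import *
def meas():
    c=ctrl.capture("side"); C=np.array([.5555,-.101])
    g=c["pixels"].min(axis=2).astype(float); pts=[]
    for a in np.radians(np.arange(100,280,1.0)):
        v=[]
        for r in np.arange(.018,.037,.002):
            u,w_=pix(c,[C[0]+r*np.cos(a),C[1]+r*np.sin(a),.174])
            v.append(cv2.getRectSubPix(g.astype(np.float32),(1,1),(u,w_))[0,0])
        pts.append(np.mean(v))
    pts=np.array(pts); A=np.arange(100,280); k=pts.argmax(); b=np.median(pts); s=slice(max(0,k-12),k+13); W=np.clip(pts[s]-b-10,0,None)
    print("peak",A[k],pts[k].round(),"bg",b.round(),"centroid",(W*A[s]).sum()/W.sum(),"dial deg",168.4-(W*A[s]).sum()/W.sum())
    return c
if __name__=="__main__":
    meas(); s=ctrl.observe(); print(s["time_s"],s["ee_pos"].round(4),s["contact_force"].round(1),s["q"].round(2))
E
python3 sl.py
```

```text
peak 210 122.0 bg 52.0 centroid 209.98760116453673 dial deg -41.58760116453672
2.8167 [ 0.5868 -0.1011  0.1821] [-2.9  0.1  5.9] [ 0.4   0.53 -0.42  1.66  0.25  1.   -1.32]
```

Still about -42 to -44°, and the fingertip is holding it. Turning along the arc now.

Request:
move_arm:
  targets:
    - [0,-0.0001,-0.0022,-0.0005,-0.07]
    - [0,-0.0003,-0.0044,-0.0005,-0.14]
    - [0,-0.0007,-0.0065,-0.0005,-0.209]
    - [0,-0.0012,-0.0087,-0.0005,-0.279]
    - [0,-0.0019,-0.0108,-0.0005,-0.349]
    - [0,-0.0027,-0.0128,-0.0005,-0.419]
    - [0,-0.0037,-0.0148,-0.0005,-0.489]
    - [0,-0.0048,-0.0167,-0.0005,-0.559]
    - [0,-0.006,-0.0185,-0.0005,-0.628]
    - [0,-0.0074,-0.0202,-0.0005,-0.698]
    - [0,-0.0088,-0.0219,-0.0005,-0.768]
    - [0,-0.0088,-0.0219,-0.0005,-0.768]

```text
time_s: 3.82
ee_pos: [0.5787, -0.1223, 0.1821]
tcp_rot: [0.387, 0.592, 0.387, -0.591]
contact_force: [-1.4, 2.4, 7.4]
width: -0.0001
```

```bash
python3 sl.py
```

```text
peak 171 189.0 bg 44.0 centroid 170.94390032520826 dial deg -2.5439003252082557
3.8667 [ 0.5788 -0.1221  0.1821] [-1.3  1.3  6.7] [ 0.3   0.5  -0.21  1.68  0.12  0.97 -1.93]
```

The dial is now about at the index. Next I lift and look.

Request:
move_arm:
  targets:
    - [0,0,0,0.005,0]
    - [0,0,0,0.03,0]
    - [0,0,0.03,0.06,0]
    - [0,0,0.06,0.08,0]
    - [0,0,0.09,0.09,0]
    - [0,0,0.11,0.09,0]
    - [0,0,0.124,0.08,0]
    - [0,0,0.124,0.08,0]
    - [0,0,0.124,0.08,0]
    - [0,0,0.124,0.08,0]

```text
time_s: 4.7
ee_pos: [0.5782, -0.0002, 0.2609]
tcp_rot: [-0.388, -0.591, -0.388, 0.591]
contact_force: [1.1, -0.4, 0.6]
width: -0.0001
```

```bash
python3 sl.py; python3 - <<'E'
from h import *
import pickle
c=ctrl.capture("wrist"); pickle.dump(c,open("wrist4.pkl","wb")); a=ctrl.capture("top")["pixels"][140:240,230:340]; b=ctrl.capture("side")["pixels"][120:220,210:330]
cv2.imwrite("pics/w4.png",cv2.resize(c["pixels"],(800,600),interpolation=cv2.INTER_CUBIC))
cv2.imwrite("pics/ts4.png",np.hstack([cv2.resize(x,(400,390),interpolation=cv2.INTER_CUBIC) for x in (a,b)]))
E
```

```text
peak 170 117.0 bg 50.0 centroid 169.92307148167964 dial deg -1.5230714816796365
4.75 [ 0.5784 -0.0006  0.261 ] [-0.4 -0.6  0.1] [ 0.12  0.42 -0.24  1.59  0.11  1.14 -2.13]
```

View pics/w4.png

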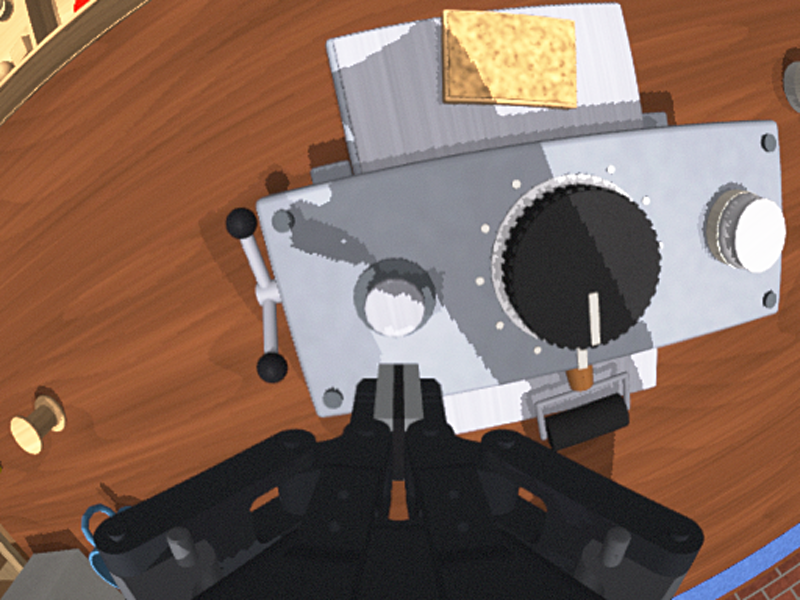

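View pics/ts4.png

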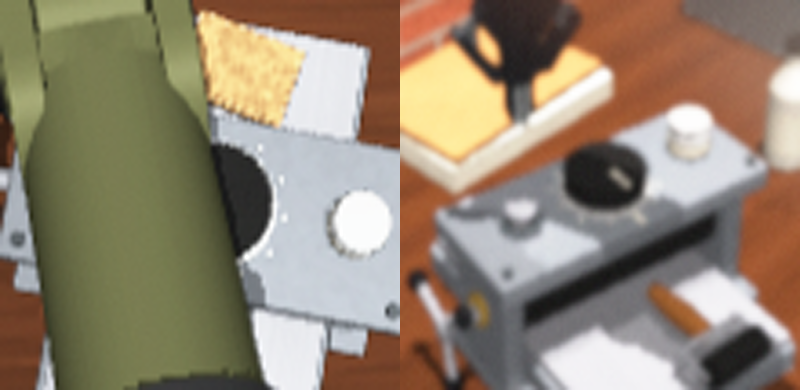

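The white line (594,295)–(596,343) points at the bar near (584,358). I'll verify the angle numerically and locate the plunger, whose top is at about (398,306).

```bash
python3 - <<'E'
from h import *
import pickle
c=pickle.load(open("wrist4.pkl","rb")); s=.64
f=lambda u,v,z:fz(c,u*s,v*s,z)[:2]
C=np.array([.5555,-.101]); a,b=f(594,295,.174),f(596,343,.174); ang=lambda d:np.degrees(np.arctan2(*d[::-1]))
bar=f(584,358,.15)
print(a,b,ang(b-a),ang(b-C),bar,ang(bar-C)); p=f(397,306,.17); print("pl",p,np.hypot(*(p-C)),ang(p-C)); 
print("tip chk", f(398,365,.253))
print("pl from press", C+.105*np.array([np.cos(np.radians(78.4)),np.sin(np.radians(78.4))]))
E
```

```text
[ 0.54272051 -0.09909329] [ 0.51488812 -0.09299212] 167.6356867837727 168.84546405391742 [ 0.49386674 -0.08962009] 169.53878075230944
pl [ 5.77957093e-01 -3.17092640e-05] 0.10343556807337485 77.46054266205633
tip chk [ 0.58455205 -0.00329485]
pl from press [0.57661318 0.0018554 ]
```

The dial sits at 0 within about 1°, and the tip is over the plunger. Pressing it down.

Request:
move_arm:
  targets:
    - [0,-0.001,0,-0.03,0]
    - [0,-0.001,0,-0.06,0]
    - [0,-0.001,0,-0.075,0]
    - [0,-0.001,0,-0.08,0]
    - [0,-0.001,0,-0.084,0]
    - [0,-0.001,0,-0.088,0]
    - [0,-0.001,0,-0.091,0]
    - [0,-0.001,0,-0.093,0]
    - [0,-0.001,0,-0.094,0]
    - [0,-0.001,0,-0.094,0]

```text
time_s: 5.73
ee_pos: [0.5779, 0.0008, 0.169]
tcp_rot: [0.389, 0.592, 0.387, -0.59]
contact_force: [-5.1, -2.2, 12.7]
width: 0.0001
```

Request:
move_arm:
  targets:
    - [0,0,0,-0.001,0]
    - [0,0,0,-0.001,0]
    - [0,0,0,-0.001,0]

```text
time_s: 5.98
ee_pos: [0.5779, 0.0008, 0.1689]
tcp_rot: [0.389, 0.592, 0.387, -0.59]
contact_force: [-7.0, -1.5, 19.7]
width: -0.0002
```

Request:
move_arm:
  targets:
    - [0,0,0,0.01,0]
    - [0,0,0,0.04,0]
    - [0,0,0,0.08,0]
    - [0,-0.02,0.02,0.11,0]
    - [0,-0.05,0.05,0.13,0]
    - [0,-0.08,0.08,0.14,0]
    - [0,-0.1,0.11,0.14,0]
    - [0,-0.1,0.14,0.14,0]
    - [0,-0.1,0.16,0.14,0]
    - [0,-0.1,0.16,0.14,0]
    - [0,-0.1,0.16,0.14,0]

```text
time_s: 6.9
ee_pos: [0.4772, 0.1626, 0.3065]
tcp_rot: [0.389, 0.591, 0.389, -0.59]
contact_force: [-0.3, 0.2, -1.0]
width: 0.0001
```

```bash
python3 sl.py; python3 - <<'E'
from h import *
import pickle
c=ctrl.capture("wrist"); pickle.dump(c,open("wrist5.pkl","wb")); t=ctrl.capture("top"); a=t["pixels"][130:270,210:370]; d=ctrl.capture("side");b=d["pixels"][120:220,210:330]
cv2.imwrite("pics/w5.png",cv2.resize(c["pixels"],(800,600),interpolation=cv2.INTER_CUBIC))
cv2.imwrite("pics/ts5.png",np.hstack([cv2.resize(x,(400,400),interpolation=cv2.INTER_CUBIC) for x in (a,b)]))
t0=pickle.load(open("top0.pkl","rb"))
for T in (t0,t):
    u,v=pix(T,[.577,.001,.165]); u,v=int(round(u)),int(round(v)); print(u,v,[w(T,u+i,v+j)[2].round(4) for i in(-1,0,1) for j in(-1,0,1)])
E
```

```text
peak 170 208.0 bg 62.0 centroid 170.0392056154839 dial deg -1.6392056154838883
6.95 [0.4775 0.1611 0.3062] [-0.  -0.2 -0.8] [-0.13  0.27 -0.32  1.69  0.09  1.19 -2.46]
254 186 [np.float64(0.1705), np.float64(0.1657), np.float64(0.169), np.float64(0.1707), np.float64(0.1684), np.float64(0.1697), np.float64(0.1712), np.float64(0.1671), np.float64(0.1712)]
254 186 [np.float64(0.1639), np.float64(0.1624), np.float64(0.1601), np.float64(0.1607), np.float64(0.1613), np.float64(0.1619), np.float64(0.1639), np.float64(0.1593), np.float64(0.1617)]
```

View pics/w5.png

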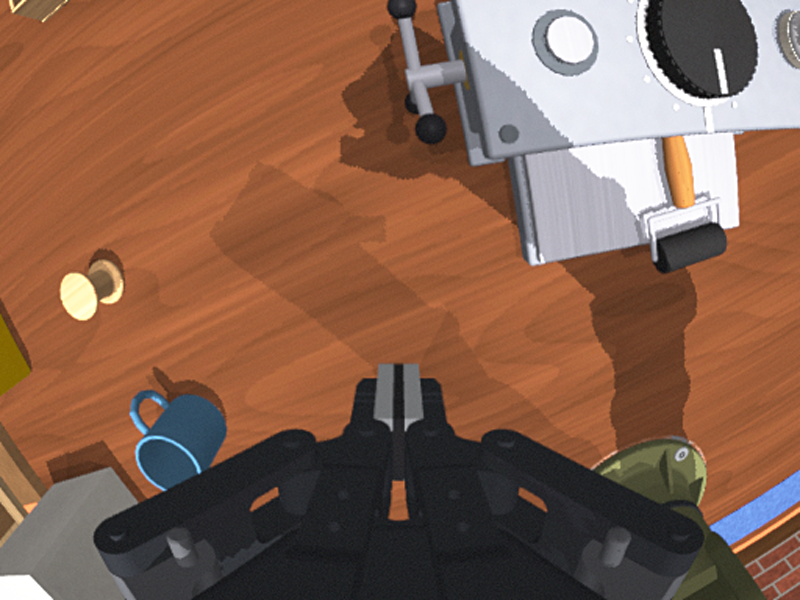

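View pics/ts5.png

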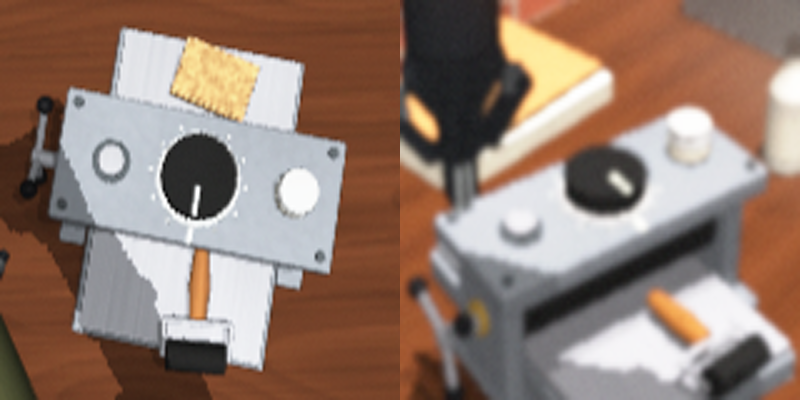

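The line (top crop 197,190–215) aims at the bar (190,235). The plunger top now reads about 0.161–0.162 m, against 0.169–0.170 before. The loose items are unmoved and the arm is clear, so I'm handing the job in.

```bash
python3 -c "
from workcell import ctrl
print(ctrl.finish_job())"
```

```text
the job is handed in; nothing more can be done
None
```

The dial is set to the index bar, the plunger is locked down, and I've handed the job in at about 7 s of the 48 s allowed.

- **Dial:** It started hanging between two detents, about 44° short of the bar. I turned it 44° clockwise with the closed fingertip, pressing at about 7 N. After release the wrist camera put the line within about 1° of the bar. The coarser side view read about 1.6° short, which is within its error. It had not moved when I checked again after locking.
- **Plunger:** I pressed it with up to about 20 N until it stopped, with the fingertip at 161 mm. The top camera's depth reading of the plunger's top went from about 170 mm to about 161 mm.
- **Surroundings:** By eye, the tin, block and brayer are where they were in the last pictures. The arm was clear of everything, and no check failed.

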